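# Take the spent gas purifier off its keyhole studs

## Robot

A 6-joint arm with a two-finger parallel gripper is mounted at the origin on the work surface. World frame = base frame: x ahead of the robot, y to its left, z up, the work surface at z = 0. Lengths are in m, angles in rad, forces in N, time in s.
With the tool pointing down it reaches from about 0.35 to 0.775 m from the base axis. Payload 7.3 kg.
Tool frame: the origin (TCP) lies between the finger pads; the fingertips stand 17 mm ahead of it and the grasp point (between the pads) lies 2 mm behind it; z points along the fingers, y is the line along which they close (so a half turn about z gives the same grasp; the last joint's range is limited). The gripper opens to 92 mm and grips with 3 to 60 N. Pads are 19 mm wide; open, the fingers measure 130 mm over their backs; the gripper's body (75 mm by 190 mm) begins 47 mm behind the grasp point.
Start: joints at [1.158, 0.342, 1.524, -0, 1.275, -0.146], TCP at [0.138, 0.506, 0.244] pointing down, gripper open.
Joint ranges: [-2.53, 2.53], [-0.77, 2.02], [0.04, 2.7], [-1, 4.14], [0.28, 2.66], [-3.11, 3.11]. Speed limits (rad/s): [2.57, 2.57, 3.14, 3.14, 3.14, 3.14].

## Interface

Orientations are given as [roll, pitch, yaw] about the fixed x, y, z axes, in that order (R = Rz(yaw) Ry(pitch) Rx(roll)).
In Python, from cell import robot, optics gives the robot as it stands.
- The arm moves only by the tool play_rows, never from a script. Its argument "rows" is a list of rows, each a list of 7 numbers: the shift along the tool's x, y, z in cm, then the turn, a rotation vector about the tool's x, y, z in rad, then the opening, from 0 (shut) to 1 (fully open). In form: [[tx, ty, tz, wx, wy, wz, grip], ...]. A call has 1 to 20 rows; each row is the pose to reach, as a shift and turn from the pose commanded when the call began, along the tool's axes at that moment; what a row does not reach only later rows make up. A row lasts 1/10 s, in which the tool goes at most 50 mm and 8.59 degrees, less where a joint would pass 70% of its speed; a pose out of reach is approached as far as the arm can. A call with a gripper value outside its range is refused whole. The fingers move at their own pace and stop on an object; "squeeze" is the grip in N (left out, the last holds). Time passes only in rows, so rows that repeat a pose let the fingers close. It gives the time, the measured TCP pose, the force, the opening and the grip force at its end, in the units of the state.
- robot.observe(): the state, without advancing time (a new reading comes with each control period).
- optics.read_camera(name): name is "scene" or "top" or "wrist"; returns (picture, depth): 400x640x3 uint8, red, green, blue; 400x640 float32, m along the optical axis (not along the pixel's ray), 0 where there is no reading.
- optics.camera_model(name): a dict with "fx", "fy", "cx", "cy" (pixels), "dist" ([k1, k2, p1, p2, k3] as OpenCV has them; the pictures are not rectified), "origin" and "rotation" of the camera in the world; the wrist camera has in their place "tool_from_camera" (4x4, takes a point from camera to tool coordinates, whose origin is the TCP and whose axes are the flange's). Camera axes: x right, y up, looking along -z (the intrinsics and any distortion apply to the point x, -y, -z); pixel columns grow to the right and rows downward; lengths in m; the calibration is good to about 2 mm. A picture is of the moment at which its call begins: read the wrist's pose just before it. camera_model takes no time and is no camera call.
- robot.hand_in(): hands the job in; it is judged then, once.
The state is a dict: "time": time; "qpos": joint angles; "qvel": joint speeds; "joint_efforts": joint torques, N m; "tool_pos": TCP position; "tool_rot": TCP orientation; "contact_force": force on the tool from outside, world axes, zero at the start; "torque": the same for the moment, N m; "opening": finger opening in m; "grip_force": force on a finger pad.
Only numpy, scipy, OpenCV 4.12 (cv2) and the standard library are available. Lean on these libraries where they do the work, as an engineer would, in place of code of your own. Each camera call takes 0.05 s, during which the arm holds its last target. There are 200 camera calls.

## Task

Of the two gas purifiers hanging on the upright panel, the tall slim one is spent: raise it along its keyhole slots until the stud heads are at the wide ends, draw it off the studs, and stand it upright on its foot in the free half of the open returns carton, beside the used purifier that is already there. Set it down rather than drop it, and leave the short purifier hanging, the used one standing and the other things on the bench where they are.

Things in the scene. Friction and masses are not known exactly. Their poses are not given: they have to be found in the camera images.
- panel: Upright grey sheet-steel panel fixed to the bench, 440 mm wide (y), 180 mm high, 6 mm thick; its front looks along -x. Origin: on the bench under the middle of the front face; z up. A 5 mm base plate reaches 30 mm in front of it and 120 mm behind. A gauge (y = +189 mm) and a valve (y = -189 mm) stand out of the front by up to 38 mm, no higher than 150 mm.
- studs_a (a point): First hanging place of the panel, at y = +90 mm: the point on the front face midway between its two headed steel studs, 135 mm above the bench. Studs 40 mm to either side (along y): neck 8 mm thick and 6 mm long, head 16 mm in diameter and 4 mm thick. Axes as the panel.
- studs_b (a point): Second hanging place, the same as the first, at y = -90 mm of the panel.
- tall_purifier: The spent purifier, the tall slim one of the two (on either place), 0.45 to 0.8 kg: aluminium canister 48 mm in diameter, shoulder at z = 165 mm, 20 mm wide cap up to 185 mm, in an L-shaped steel bracket. Origin: on the canister's axis, under the foot; z up, x to the back plate. Foot 116 mm (y) by 84 mm (x -34 to +50), 4 mm thick. Hung, the foot is 30 mm above the bench.
- tall_keyholes (a point): Midpoint between the wide ends of the tall purifier's two keyholes: z = 80 mm, in its 4 mm back plate (116 mm wide, 125 mm high, back face at x = +50 mm, against the panel). Keyholes at y = +-40 mm: wide end 22 mm across, below; an 11 mm slot runs 25 mm up from its centre to where the stud's axis rests (z = 105 mm). It may lean forward by 1 or 2 degrees.
- tall_grip (a point): Point on the tall canister's axis, 140 mm above its foot, amid the bare part (z 115 to 160 mm) free to grip from above, fingers closing along the purifier's y (along the panel). Raised by 25 mm (2 mm either way) the stud heads are in the wide ends and it comes off straight away from the panel, along its -x; above 32 mm the necks stop it.
- short_purifier: The other purifier on the panel, to be left hanging: the same bracket with a short wide canister, 60 mm in diameter, shoulder 95 mm and fitting top 115 mm above its origin, back plate top at 125 mm. Same origin and axes as the tall one.
- carton: Open-topped cardboard returns carton, fixed to the bench, outside 190 mm (x) by 330 mm (y) by 62 mm high, walls and floor 5 mm. Origin: centre of its underside. The used purifier stands in its -y half; the +y half is free: its middle is at about y = +75 mm.
- wash_bottle: White plastic bottle, 64 mm in diameter, 170 mm high, standing on the bench. Origin: centre of its underside.
- jar: Amber glass jar with black cap, 56 mm in diameter, 75 mm high. Origin: centre of its underside.
- beaker: Open glass beaker, 72 mm in diameter, 90 mm high. Origin: centre of its underside.
- wrench: Open-ended steel spanner, 190 mm long, lying flat on the bench. Origin: centre of its underside.
- used_purifier: Used purifier of the short kind (same bracket, canister 60 mm, 125 mm high in all) standing upright on its foot in the carton's -y half, its back plate turned away from the free half. Same origin and axes as the tall one.

How it is judged:
On the way, in this order (a step that is already met when the one before it is completed fails the run):
1. the tall purifier is raised along its slots, still on the studs, until the stud heads are at the wide ends (z of tall_purifier in the frame of panel between 0.049 and 0.065 m and x of tall_purifier in the frame of panel between -0.059 and -0.04 m), for 0.05 s.
2. the tall purifier is drawn off, its back more than 30 mm in front of the panel (x of tall_purifier in the frame of panel below -0.08 m and z of tall_purifier in the frame of panel above 0.03 m), for 0.05 s.
At the end, for the whole second after the job is handed in: The tall purifier stands at rest, upright (within 0.06 rad) with its foot on the carton floor (within 5 mm), its canister axis in the free half (at most 20 mm over the middle); the short purifier hangs in its place (within 12 mm) and the used one stands upright (within 0.06 rad) (x of tall_purifier in the frame of carton between -0.07 and 0.07 m and y of tall_purifier in the frame of carton between -0.02 and 0.13 m and z of tall_purifier in the frame of carton between 0.002 and 0.01 m and angle between each of tall_purifier, short_purifier, used_purifier's own z axis and vertical below 0.06 rad and linear speed of tall_purifier below 0.02 m/s and angular speed of tall_purifier below 0.1 rad/s and distance of short_purifier from where it was at the start of the episode below 0.012 m); the robot touches nothing.
It fails at once if the short purifier is pushed more than 12 mm from where it hangs (distance of short_purifier from where it was at the start of the episode above 0.012 m).
It fails at once if the used purifier is shoved by more than 30 mm or tipped (distance of used_purifier from where it was at the start of the episode above 0.03 m or angle between used_purifier's own z axis and vertical above 0.25 rad).
It fails at once if the tall purifier is let fall (faster than 0.5 m/s with nothing holding it) (linear speed of tall_purifier above 0.5 m/s and contact force between tall_purifier and the fingers below 0.2 N).
It fails at once if another thing on the bench is shifted by more than 30 mm (distance of any of wash_bottle, jar, beaker, wrench from where it was at the start of the episode above 0.03 m).
It also fails if it takes over 48 s, if anything falls off the work surface, if the arm or the gripper's body presses on something with over 40 N, if the wrist force passes 120 N, or if a joint passes its speed limit or range.

## Working session

There is one attempt and no reset: what is moved stays moved. The work goes in short steps, Python scripts to look and compute and a tool call to move; the robot and the scene stay as the last step left them, time stands still between calls to the robot, and variables do not carry over. Pictures are saved under pics/ and viewed, at most 10 in all, crops included, and the job is handed in when it is done.

Besides the shell and the picture viewer there is one more tool, called after "Call:" by a JSON object that holds its "api" and its "payload". play_rows: Moves the arm, as the interface text tells. Its arguments: {"type":"object","properties":{"rows":{"type":"array"},"squeeze":{"type":"number"}},"required":["rows"]}

```bash
mkdir -p pics; cat > h.py <<'E'
import numpy as np, cv2
from cell import robot, optics
def cam(name):
    st=robot.observe(); p,d=optics.read_camera(name); m=optics.camera_model(name)
    return st,p,d,m
def pts(d,m,st=None):
    h,w=d.shape; K=np.array([[m['fx'],0,m['cx']],[0,m['fy'],m['cy']],[0,0,1.]])
    uv=np.stack(np.meshgrid(np.arange(w),np.arange(h)),-1).reshape(-1,1,2).astype(np.float64)
    n=cv2.undistortPoints(uv,K,np.array(m['dist'],float)).reshape(h,w,2)
    P=np.stack([n[...,0]*d,-n[...,1]*d,-d],-1)
    if 'origin' in m: R=np.array(m['rotation']);o=np.array(m['origin'])
    else:
        from scipy.spatial.transform import Rotation as Ro
        T=np.array(m['tool_from_camera']); Rt=Ro.from_euler('xyz',st['tool_rot']).as_matrix()
        R=Rt@T[:3,:3]; o=Rt@T[:3,3]+np.array(st['tool_pos'])
    W=P@R.T+o; W[d<=0]=np.nan
    return W
E
python3 - <<'E'
from h import *
for n in ('scene','top'):
    st,p,d,m=cam(n); W=pts(d,m,st); np.save(n+'.npy',W); cv2.imwrite(f'pics/{n}.png',p[...,::-1]); print(n,m['origin'],m['rotation'])
print(st)
E
```

```text
Traceback (most recent call last):
  File "h.py", line 16, in pts
    W=P@R.T+o; W[d<=0]=np.nan
      ~~~~~^~
ValueError: operands could not be broadcast together with shapes (400,640) (3,)
```

```bash
python3 - <<'E'
from cell import optics
print(optics.camera_model('scene'))
E
sed -i "s/R=np.array(m\['rotation'\]);o/R=Rot(m['rotation']);o/" h.py
cat >> h.py <<'E'
def Rot(r):
    from scipy.spatial.transform import Rotation as Ro
    r=np.array(r,float); return r.reshape(3,3) if r.size==9 else Ro.from_euler('xyz',r).as_matrix()
E
python3 - <<'E'
from h import *
for n in ('scene','top'):
    st,p,d,m=cam(n); W=pts(d,m,st); np.save(n+'.npy',W); cv2.imwrite(f'pics/{n}.png',p[...,::-1])
print(st)
E
```

```text
{'fx': 519.2070606189092, 'fy': 519.2070606189092, 'cx': 316.3448430121967, 'cy': 196.58739238563433, 'dist': array([0.01624777, 0.        , 0.        , 0.        , 0.        ]), 'origin': array([ 1.01693374, -0.57271708,  1.21861742]), 'rotation': array([ 0.58894904, -0.0055934 ,  0.65126789])}
{'time': 0.1, 'qpos': array([ 1.15802749e+00,  3.42678479e-01,  1.52490342e+00,  5.77681887e-06,
        1.27539177e+00, -1.46031205e-01]), 'qvel': array([-6.80993623e-04, -3.53505540e-04, -4.11473540e-03,  3.36429508e-04,
       -9.05597559e-05, -7.35986746e-04]), 'joint_efforts': array([ 1.07638174e-03, -4.32008708e+01, -2.44687110e+01,  7.16805551e-02,
        5.27961587e-02, -3.10336077e-05]), 'tool_pos': array([0.13824195, 0.5061314 , 0.24310755]), 'tool_rot': array([-3.14022714e+00, -2.06420257e-04,  2.87485320e+00]), 'contact_force': array([-0.29024151,  0.80054182,  0.52893431]), 'torque': array([-0.05351708, -0.01838218,  0.01508367]), 'grip_force': 0.0, 'opening': 0.09175735300000167}
```

View pics/scene.png

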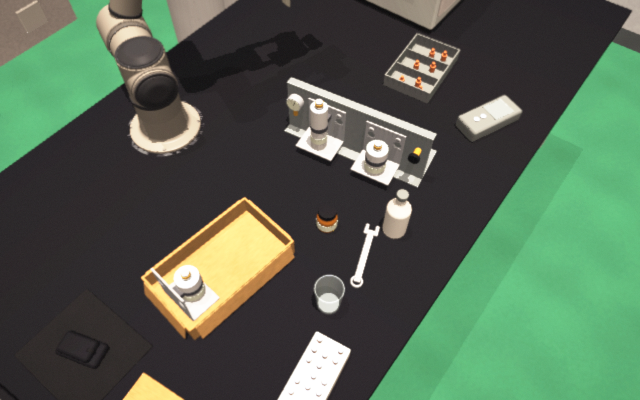

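View pics/top.png

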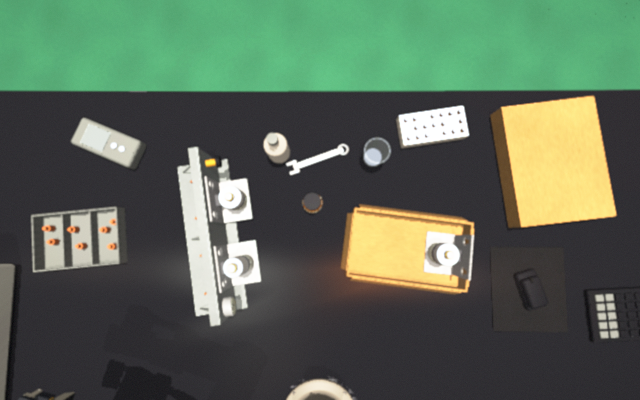

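The scene view shows the tall purifier at about (318,120) next to the gauge, the short one at (376,158), and the carton at (220,265) with its free half on the panel side. In the top view, the tall cap is at (235,266), the carton spans (345-473, 207-292), and the jar is at (312,203). Next I'll measure from depth.

```bash
python3 - <<'E'
from h import *
T=np.load('top.npy');S=np.load('scene.npy')
def q(W,u,v,r=2):
    a=W[v-r:v+r+1,u-r:u+r+1].reshape(-1,3); return np.round(np.nanmedian(a,0),4)
for n,u,v in [('tallcap',235,266),('shortcap',230,197),('jar',312,203),('usedcap',447,254),('bottle',274,140),('bench',300,320),('cartonfloor',385,245)]: print(n,q(T,u,v))
for n,u,v in [('tallcap',319,104),('shortcap',377,147),('used',187,275),('jar',327,212),('bottle',402,195),('floor',235,260)]: print('S',n,q(S,u,v))
for nm,W in (('T',T),('S',S)):
    P=W.reshape(-1,3);P=P[~np.isnan(P).any(1)]
    # panel top edge
    c=q(T,235,266)
    for lo,hi,lab in ((.172,.186,'paneltop'),):
        k=P[(P[:,2]>lo)&(P[:,2]<hi)&(np.abs(P[:,:2]-[c[0],c[1]]).max(1)<.4)]
        print(nm,lab,len(k)); 
        if len(k)>5:
            r=cv2.minAreaRect(k[:,:2].astype(np.float32)); print(r, np.degrees(0))
    f=q(T,385,245)
    k=P[(P[:,2]>.052)&(P[:,2]<.068)&(np.abs(P[:,:2]-f[:2]).max(1)<.3)]
    r=cv2.minAreaRect(k[:,:2].astype(np.float32)); print(nm,'carton rim',len(k),r)
E
```

```text
tallcap [0.4376 0.1997 0.2053]
shortcap [0.6078 0.2308 0.1432]
jar [0.598  0.0206 0.0744]
usedcap [ 0.4619 -0.3325  0.1154]
bottle [0.7506 0.1154 0.1696]
bench [ 0.2653  0.0559 -0.0003]
cartonfloor [ 0.481  -0.1913  0.0043]
S tallcap [0.441  0.2049 0.2118]
S shortcap [0.6166 0.2308 0.138 ]
S used [ 0.4706 -0.3395  0.1156]
S jar [0.61   0.0175 0.0751]
S bottle [0.7595 0.1185 0.1695]
S floor [ 0.4836 -0.2104  0.0054]
T paneltop 1942
((0.5277739763259888, 0.1938970983028412), (0.44496846199035645, 0.21113964915275574), 8.591012001037598) 0.0
T carton rim 1346 ((0.5557303428649902, -0.15509992837905884), (0.6279580593109131, 0.34400928020477295), 47.94013214111328)
S paneltop 1496
((0.38811492919921875, 0.15141426026821136), (0.7494016885757446, 0.2647462785243988), 13.784220695495605) 0.0
S carton rim 2227 ((0.5818565487861633, -0.15296638011932373), (0.5594607591629028, 0.39066383242607117), 82.6097183227539)
```

```bash
cat > fit.py <<'E'
from h import *
from scipy.optimize import least_squares
T=np.load('top.npy');S=np.load('scene.npy')
py=np.array([-.983,-.18]);px=np.array([-.18,.983]); t=np.array([.44,.202])
for nm,W in (('T',T),('S',S)):
    P=W.reshape(-1,3);P=P[~np.isnan(P).any(1)]
    u=(P[:,:2]-t)@px; v=(P[:,:2]-t)@py
    # panel top
    k=(P[:,2]>.172)&(P[:,2]<.19)&(u>.03)&(u<.09)&(v>-.35)&(v<.17)
    r=cv2.minAreaRect(P[k][:,:2].astype(np.float32)); print(nm,'ptop',k.sum(),r,P[k][:,2].mean())
    # front face
    k=(P[:,2]>.155)&(P[:,2]<.176)&(u>.03)&(u<.07)&(v>-.3)&(v<.12)
    if k.sum()>30:
        l=cv2.fitLine(P[k][:,:2].astype(np.float32),cv2.DIST_HUBER,0,.001,.001).ravel(); print(nm,'face',k.sum(),l)
    # canister bare part, pick cyl fit
    for z0,z1,lab,R in ((.150,.190,'can',.024),(.199,.222,'cap',.010)):
        k=(P[:,2]>z0)&(P[:,2]<z1)&(np.hypot(u,v)<.038)&(u<.03)
        q=P[k][:,:2]
        f=lambda c:np.hypot(*(q-c).T)-R
        if lab=='can': s=least_squares(f,t,loss='soft_l1',f_scale=.002).x
        else: s=(q.min(0)+q.max(0))/2
        print(nm,lab,k.sum(),s,np.abs(f(s)).mean(),P[k][:,2].max())
    # carton rim
    k=(P[:,2]>.056)&(P[:,2]<.068)&(abs(P[:,0]-.48)<.16)&(P[:,1]>-.44)&(P[:,1]<-.03)
    q=P[k]
    r=cv2.minAreaRect(q[:,:2].astype(np.float32)); print(nm,'rim',k.sum(),r)
    # used foot
    k=(P[:,2]>.12)&(P[:,2]<.14)&(abs(P[:,0]-.48)<.16)&(P[:,1]>-.44)&(P[:,1]<-.03)
    if k.sum()>5: print(nm,'used plate',cv2.minAreaRect(P[k][:,:2].astype(np.float32)))
E
python3 fit.py
```

```text
T ptop 1917 ((0.512319803237915, 0.2847464978694916), (0.44154593348503113, 0.02593790926039219), 8.876607894897461) 0.17930100110376213
T face 487 [0.9879901  0.1545172  0.5543897  0.27952912]
T can 68 [0.43181383 0.20979314] 0.0003016148887601285 0.1899128355568257
T cap 96 [0.43455132 0.20832487] 0.0026961886468127006 0.21675773890537153
T rim 1117 ((0.4709206521511078, -0.24804960191249847), (0.34023621678352356, 0.198525071144104), 82.90711975097656)
T used plate ((0.4575766921043396, -0.3611932694911957), (0.061324991285800934, 0.11522527039051056), 83.24514770507812)
S ptop 1365 ((0.5143755674362183, 0.28588083386421204), (0.4402841627597809, 0.033409811556339264), 8.821346282958984) 0.1792840628835769
S face 798 [0.9881339  0.1535949  0.53141415 0.27702618]
S can 177 [0.43483792 0.21102838] 0.00127409142183245 0.18968716097401384
S cap 75 [0.43665628 0.20786856] 0.0024820897240161698 0.2182002668208074
S rim 1652 ((0.4755258560180664, -0.248135045170784), (0.3408335745334625, 0.20410916209220886), 82.63883209228516)
S used plate ((0.4596278965473175, -0.3583807349205017), (0.05836427956819534, 0.1186336800456047), 83.58195495605469)
```

```bash
cat > mv.py <<'E'
from h import *
from scipy.spatial.transform import Rotation as Ro
def shift(pos,yaw_y_deg,st=None):
    """tool pointing down, tool y axis at given world angle"""
    st=st or robot.observe()
    R=Ro.from_euler('xyz',st['tool_rot']); a=np.radians(yaw_y_deg)
    y=np.array([np.cos(a),np.sin(a),0]);z=np.array([0,0,-1.]);G=Ro.from_matrix(np.stack([np.cross(y,z),y,z],1))
    print('t',st['time'],'pos',np.round(st['tool_pos'],4))
    print('shift cm',np.round(R.inv().apply(np.array(pos)-st['tool_pos'])*100,2),'turn',np.round((R.inv()*G).as_rotvec(),4))
E
python3 -c "
from mv import *
shift([.434,.210,.33],8.85)"
```

```text
t 0.15 pos [0.1383 0.5062 0.2432]
shift cm [-36.33 -20.78  -8.66] turn [-1.1000e-03  6.0000e-04  1.1496e+00]
```

Call:
{"api": "play_rows", "payload": {"rows": [[0,0,-8.7,0,0,0,1],[0,0,-8.7,0,0,0,1],[-36.3,-20.8,-8.7,0,0,1.15,1],[-36.3,-20.8,-8.7,0,0,1.15,1],[-36.3,-20.8,-8.7,0,0,1.15,1],[-36.3,-20.8,-8.7,0,0,1.15,1],[-36.3,-20.8,-8.7,0,0,1.15,1],[-36.3,-20.8,-8.7,0,0,1.15,1],[-36.3,-20.8,-8.7,0,0,1.15,1],[-36.3,-20.8,-8.7,0,0,1.15,1],[-36.3,-20.8,-8.7,0,0,1.15,1],[-36.3,-20.8,-8.7,0,0,1.15,1],[-36.3,-20.8,-8.7,0,0,1.15,1],[-36.3,-20.8,-8.7,0,0,1.15,1]]}}

```text
time: 1.55
tool_pos: [0.4329, 0.2109, 0.3307]
tool_rot: [-3.141, -0.0, 1.726]
contact_force: [0.2, 0.4, 0.2]
opening: 0.0916
grip_force: 0.0
```

```bash
python3 - <<'E'
from h import *
from scipy.optimize import least_squares
st,p,d,m=cam('wrist');W=pts(d,m,st);cv2.imwrite('pics/w1.png',p[...,::-1]);np.save('w1.npy',W)
P=W.reshape(-1,3);P=P[~np.isnan(P).any(1)]
k=np.hypot(P[:,0]-.434,P[:,1]-.21)<.04
print(st['tool_pos'],st['tool_rot'])
for z0,z1,R in ((.165,.19,.024),(.2,.211,.01),(.211,.222,.01)):
    kk=k&(P[:,2]>z0)&(P[:,2]<z1);q=P[kk][:,:2]
    if kk.sum()>10: print(z0,kk.sum(),q.min(0),q.max(0),(q.min(0)+q.max(0))/2,np.median(P[kk][:,2]))
u=np.array([-.154,.988])
kk=(P[:,2]>.172)&(P[:,2]<.19)&(abs((P[:,:2]-[.514,.274])@u)<.03)
if kk.sum()>10:print('top',kk.sum(),cv2.minAreaRect(P[kk][:,:2].astype(np.float32)),np.percentile((P[kk][:,:2]-[.514,.274])@u,[2,98]))
kk=(P[:,2]>.14)&(P[:,2]<.16)&(np.hypot(P[:,0]-.434,P[:,1]-.21)<.09)
print('plate top',kk.sum(),np.percentile((P[kk][:,:2]-[.514,.274])@u,[5,50,95]) if kk.sum() else '')
E
```

```text
[0.4328756  0.21092547 0.33072311] [-3.14126870e+00 -3.80729432e-04  1.72626265e+00]
0.165 264 [0.41177028 0.21185651] [0.45689934 0.23139512] [0.43433481 0.22162581] 0.178410219126388
0.2 295 [0.42214251 0.19589872] [0.44791935 0.2203805 ] [0.43503093 0.20813961] 0.208158212071327
0.211 513 [0.42547188 0.19761819] [0.44459064 0.21726107] [0.43503126 0.20743963] 0.21432555381848178
top 13911 ((0.5021291971206665, 0.26757559180259705), (0.4118178188800812, 0.051000628620386124), 8.83153247833252) [-0.00207315  0.02039615]
plate top 718 [-0.03533824 -0.00711059 -0.00523591]
```

View pics/w1.png

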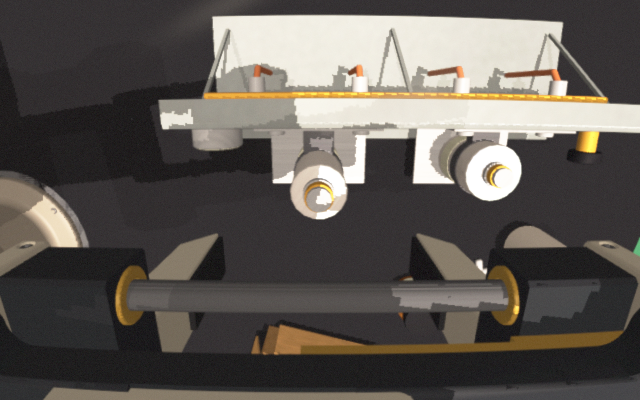

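The wrist view shows the tall cap at (319,195), centred between the fingers' sides. The panel's top edge runs level, so the yaw is right. I'll go down next.

```bash
python3 -c "
from mv import *
shift([.4345,.209,.173],8.85)"
```

```text
t 1.6 pos [0.4328 0.2111 0.3308]
shift cm [-0.23  0.13 15.78] turn [-0.0001 -0.0003  0.0014]
```

Call:
{"api": "play_rows", "payload": {"rows": [[-0.2,0.1,3,0,0,0,1],[-0.2,0.1,6,0,0,0,1],[-0.2,0.1,9,0,0,0,1],[-0.2,0.1,12,0,0,0,1],[-0.2,0.1,14,0,0,0,1],[-0.2,0.1,15.8,0,0,0,1],[-0.2,0.1,15.8,0,0,0,1],[-0.2,0.1,15.8,0,0,0,1]]}}

```text
time: 2.4
tool_pos: [0.4347, 0.209, 0.1732]
tool_rot: [3.141, -0.0, 1.726]
contact_force: [-0.5, -0.8, 0.4]
opening: 0.0919
grip_force: 0.0
```

Call:
{"api": "play_rows", "payload": {"rows": [[0,0,0,0,0,0,0],[0,0,0,0,0,0,0],[0,0,0,0,0,0,0],[0,0,0,0,0,0,0],[0,0,0,0,0,0,0],[0,0,0,0,0,0,0],[0,0,0,0,0,0,0],[0,0,0,0,0,0,0]], "squeeze": 45}}

```text
time: 3.2
tool_pos: [0.435, 0.2081, 0.1727]
tool_rot: [-3.141, 0.0, 1.725]
contact_force: [-0.4, -1.8, 1.1]
opening: 0.0474
grip_force: 45.0
```

Call:
{"api": "play_rows", "payload": {"rows": [[0,0,-0.3,0,0,0,0],[0,0,-0.6,0,0,0,0],[0,0,-0.9,0,0,0,0],[0,0,-1.2,0,0,0,0],[0,0,-1.2,0,0,0,0]]}}

```text
time: 3.7
tool_pos: [0.4352, 0.2083, 0.1851]
tool_rot: [3.141, -0.0, 1.725]
contact_force: [0.8, -1.0, -6.0]
opening: 0.0474
grip_force: 45.0
```

Call:
{"api": "play_rows", "payload": {"rows": [[0,0,-0.3,0,0,0,0],[0,0,-0.6,0,0,0,0],[0,0,-0.9,0,0,0,0],[0,0,-1.2,0,0,0,0],[0,0,-1.3,0,0,0,0],[0,0,-1.3,0,0,0,0],[0,0,-1.3,0,0,0,0]]}}

```text
time: 4.4
tool_pos: [0.4349, 0.2083, 0.1977]
tool_rot: [-3.141, -0.0, 1.725]
contact_force: [0.4, -0.8, -6.1]
opening: 0.0471
grip_force: 45.0
```

```bash
python3 - <<'E'
from h import *
st,p,d,m=cam('wrist');W=pts(d,m,st);cv2.imwrite('pics/w2.png',p[...,::-1])
print(st['tool_pos'],st['contact_force'])
st,p,d,m=cam('scene');W=pts(d,m,st)
P=W.reshape(-1,3);P=P[~np.isnan(P).any(1)]
v=(P[:,:2]-[.514,.274])@np.array([-.988,-.154]);u=(P[:,:2]-[.514,.274])@np.array([-.154,.988])
k=(abs(v-.09)<.05)&(u<-.055)&(u>-.08)
print('foot top z',np.percentile(P[k&(P[:,2]>.02)&(P[:,2]<.09)][:,2],[25,50,75]),k.sum())
cv2.imwrite('pics/s2.png',cv2.resize(p[60:200,260:440,::-1],None,fx=4,fy=4))
E
```

```text
[0.43492648 0.20828348 0.19766129] [ 0.39383924 -0.75548413 -6.10464804]
foot top z [0.05692132 0.05951271 0.06623098] 2406
```

View pics/s2.png

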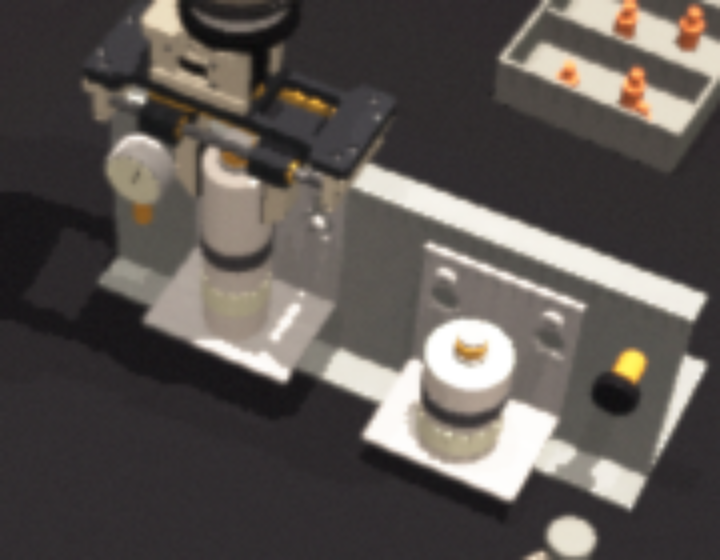

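The crop shows the tall purifier raised with its foot top at about z 0.059, and the stud at (318,222) in the wide end. I'll draw it off straight.

Call:
{"api": "play_rows", "payload": {"rows": [[-0.3,0,0,0,0,0,0],[-0.6,0,0,0,0,0,0],[-0.9,0,0,0,0,0,0],[-1.2,0,0,0,0,0,0],[-1.5,0,0,0,0,0,0],[-1.5,0,0,0,0,0,0]]}}

```text
time: 5.1
tool_pos: [0.4374, 0.193, 0.1977]
tool_rot: [3.142, 0.0, 1.724]
contact_force: [0.2, 0.2, -6.3]
opening: 0.0473
grip_force: 45.0
```

Call:
{"api": "play_rows", "payload": {"rows": [[-1.5,0,0,0,0,0,0],[-3,0,0,0,0,0,0],[-5,0,-1,0,0,0,0],[-7,0,-2.5,0,0,0,0],[-9,0,-4.5,0,0,0,0],[-11,0,-5,0,0,0,0],[-11,0,-5,0,0,0,0]]}}

```text
time: 5.8
tool_pos: [0.4552, 0.0829, 0.2489]
tool_rot: [3.139, 0.001, 1.723]
contact_force: [1.1, 0.5, -7.0]
opening: 0.0472
grip_force: 45.0
```

```bash
python3 -c "
from mv import *
shift([.481,-.1815,.25],-7.2)"
```

```text
t 5.8 pos [0.4552 0.0829 0.2489]
shift cm [-26.52  -1.44  -0.08] turn [0.0029 0.0009 0.2774]
```

Call:
{"api": "play_rows", "payload": {"rows": [[-1.5,-0.1,0,0,0,0.02,0],[-4.5,-0.3,0,0,0,0.05,0],[-7.5,-0.4,0,0,0,0.08,0],[-10.5,-0.6,0,0,0,0.12,0],[-13.5,-0.7,0,0,0,0.15,0],[-16.5,-0.9,0,0,0,0.18,0],[-19.5,-1.1,0,0,0,0.21,0],[-22.5,-1.2,0,0,0,0.24,0],[-24.5,-1.3,0,0,0,0.26,0],[-26,-1.4,0,0,0,0.277,0],[-26.5,-1.4,0,0,0,0.277,0],[-26.5,-1.4,0,0,0,0.277,0],[-26.5,-1.4,0,0,0,0.277,0]]}}

```text
time: 7.1
tool_pos: [0.4809, -0.1782, 0.2476]
tool_rot: [-3.141, -0.001, 1.449]
contact_force: [-0.0, -0.0, -6.0]
opening: 0.0477
grip_force: 45.0
```

```bash
python3 - <<'E'
from h import *
from mv import shift
for n in ('scene','top'):
    st,p,d,m=cam(n); W=pts(d,m,st); np.save(n+'3.npy',W)
    im=p[170:350,120:340] if n=='scene' else p[180:310,320:500]
    cv2.imwrite(f'pics/{n}3.png',cv2.resize(im[...,::-1],None,fx=3.2,fy=3.2))
    P=W.reshape(-1,3);P=P[~np.isnan(P).any(1)]
    b=np.radians(82.8);y=np.array([np.cos(b),np.sin(b)]);x=np.array([y[1],-y[0]])
    u=(P[:,:2]-[.473,-.248])@x;v=(P[:,:2]-[.473,-.248])@y
    k=(abs(u)<.07)&(v>.02)&(v<.13)&(P[:,2]>.085)&(P[:,2]<.135)&((abs(u)>.03)|(v<.04))
    if k.sum()>20:
        print(n,k.sum(),np.percentile(u[k],[2,98]),np.percentile(v[k],[2,98]))
        A=np.c_[u[k],v[k],np.ones(k.sum())]
        kk=P[k][:,2]<.115
        print('foot plane',np.linalg.lstsq(A[kk],P[k][kk][:,2],rcond=None)[0],kk.sum())
shift([.481,-.1815,.1472],-7.2)
E
python3 -c "
import cv2,numpy as np
a=cv2.imread('pics/scene3.png');b=cv2.imread('pics/top3.png')
a=cv2.resize(a,(400,327));b=cv2.resize(b,(400,289));cv2.imwrite('pics/c3.png',np.hstack([a[:289],b]))"
```

```text
scene 509 [-0.05671664  0.05723493] [0.03999547 0.1213766 ]
foot plane [-0.00458634  0.01379734  0.10706016] 476
top 272 [-0.06110397  0.05239978] [0.06888552 0.1222919 ]
foot plane [-0.00318815  0.00389418  0.10726799] 249
t 7.2 pos [ 0.481  -0.1782  0.2477]
shift cm [-0.33  0.04 10.05] turn [-0.0001 -0.0005  0.004 ]
```

View pics/c3.png

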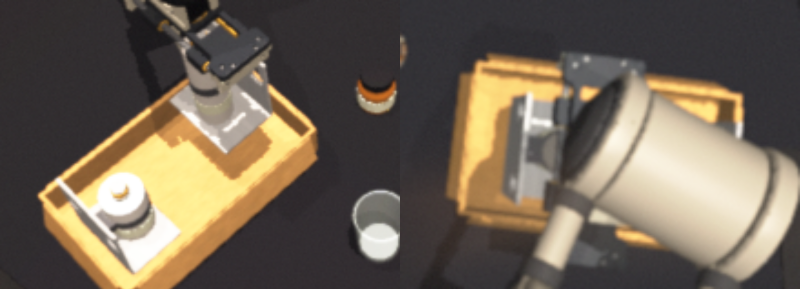

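The views show the purifier level over the free half, with the foot (left view, about (225,115)) inside the walls and well clear of the used one at (125,205). I'll lower it.

Call:
{"api": "play_rows", "payload": {"rows": [[-0.3,0,1.5,0,0,0,0],[-0.3,0,3.5,0,0,0,0],[-0.3,0,5.5,0,0,0,0],[-0.3,0,7.5,0,0,0,0],[-0.3,0,8.7,0,0,0,0],[-0.3,0,9.3,0,0,0,0],[-0.3,0,9.6,0,0,0,0],[-0.3,0,9.6,0,0,0,0]]}}

```text
time: 8.0
tool_pos: [0.4809, -0.1822, 0.152]
tool_rot: [3.141, 0.0, 1.448]
contact_force: [0.2, -0.3, -6.6]
opening: 0.0475
grip_force: 45.0
```

Call:
{"api": "play_rows", "payload": {"rows": [[0,0,0.1,0,0,0,0],[0,0,0.2,0,0,0,0],[0,0,0.25,0,0,0,0],[0,0,0.25,0,0,0,0]]}}

```text
time: 8.4
tool_pos: [0.4807, -0.1823, 0.1493]
tool_rot: [3.141, 0.0, 1.448]
contact_force: [-0.4, -0.9, -6.2]
opening: 0.0475
grip_force: 45.0
```

Call:
{"api": "play_rows", "payload": {"rows": [[0,0,0.1,0,0,0,0],[0,0,0.15,0,0,0,0],[0,0,0.15,0,0,0,0]]}}

```text
time: 8.7
tool_pos: [0.4808, -0.1822, 0.1483]
tool_rot: [3.141, 0.0, 1.448]
contact_force: [-1.8, 0.9, 0.6]
opening: 0.0477
grip_force: 45.0
```

Call:
{"api": "play_rows", "payload": {"rows": [[0,0,0,0,0,0,0],[0,0,0,0,0,0,0],[0,0,0,0,0,0,0]], "squeeze": 4}}

```text
time: 9.0
tool_pos: [0.4808, -0.1822, 0.1482]
tool_rot: [3.141, -0.0, 1.448]
contact_force: [-2.2, 2.8, 4.9]
opening: 0.0481
grip_force: 4.0
```

Call:
{"api": "play_rows", "payload": {"rows": [[0,0,0,0,0,0,0.65],[0,0,0,0,0,0,0.75],[0,0,0,0,0,0,0.9],[0,0,0,0,0,0,0.9],[0,0,0,0,0,0,0.9],[0,0,-2,0,0,0,0.9],[0,0,-4,0,0,0,0.9],[0,0,-7,0,0,0,0.9],[0,0,-10,0,0,0,0.9],[0,0,-13,0,0,0,0.9],[0,0,-13,0,0,0,0.9],[0,0,-13,0,0,0,0.9]]}}

```text
time: 10.2
tool_pos: [0.4807, -0.1823, 0.2779]
tool_rot: [3.141, 0.0, 1.448]
contact_force: [0.1, -0.3, -0.1]
opening: 0.0829
grip_force: 0.0
```

```bash
python3 - <<'E'
from h import *
st,p,d,m=cam('scene'); W=pts(d,m,st); print(st['time'],st['contact_force'],st['opening'])
cv2.imwrite('pics/s4.png',cv2.resize(p[60:350,120:450,::-1],None,fx=2,fy=2))
P=W.reshape(-1,3);P=P[~np.isnan(P).any(1)]
b=np.radians(82.8);y=np.array([np.cos(b),np.sin(b)]);x=np.array([y[1],-y[0]])
u=(P[:,:2]-[.473,-.248])@x;v=(P[:,:2]-[.473,-.248])@y
k=(abs(u)<.056)&(v>.033)&(v<.12)&(P[:,2]>-.01)&(P[:,2]<.02)&((abs(u)>.03)|(v<.035))
A=np.c_[u[k],v[k],np.ones(k.sum())]
print(k.sum(),np.linalg.lstsq(A,P[k][:,2],rcond=None)[0],np.median(P[k][:,2]))
E
```

```text
10.2 [ 0.08562796 -0.30687836 -0.12080318] 0.08285521665818084
429 [-0.00155164  0.02763167  0.00678277] 0.00858352642873017
```

View pics/s4.png

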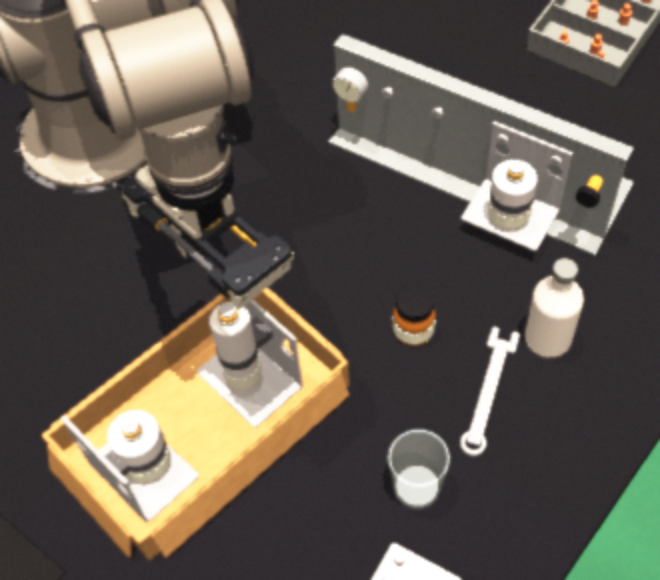

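The tall purifier stands upright on its foot in the free half at (235,350). The short one still hangs at (512,190), the used one stands at (135,440), and the gripper is clear of everything.

```bash
python3 -c "
from cell import robot
print(robot.hand_in())"
```

```text
the job is handed in; nothing more can be done
None
```

I handed the job in at 10.2 s: the tall purifier stands upright in the carton's free half, and the camera showed the short one hanging, the used one standing and the other things in place; the hand-in gave no verdict.

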